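Show which flask goes into the heating bath, then switch the bath on

TASK

Show the trainee the next evaporation: point straight down at the mouth of the larger of the two round-bottomed flasks, with the fingertips about 3 cm above it and without touching it, and stay there for two seconds; then point in the same way at the middle of the heating bath's opening for two seconds. Then push the toggle lever on the bath's console all the way over to its other side with the fingers, to switch the bath on, and leave it there. Touch none of the flasks and other loose things on the bench.

Things in the scene. Friction and masses are not known exactly. Their poses are not given: they have to be found in the camera images.
- large_flask_mouth (a point): centre of the mouth of the larger round-bottomed glass flask, at its very top, 155 mm above the bench: a ball-shaped bulb 96 mm across with an upright neck 28 mm thick (rim 36 mm), seated in a brown cork ring 91 mm across and 26 mm high. Site z up
- large_flask: the same flask with its cork ring (one loose piece); origin on the bench under its centre, z up
- small_flask: the smaller round-bottomed glass flask in a cork ring: bulb 68 mm across, neck 22 mm (rim 30 mm), 115 mm high; origin at the centre of its underside, z up. Not to be touched
- conical_flask: conical glass flask with a flat base 92 mm across, rim 40 mm, 140 mm high; origin at the centre of its underside, z up. Not to be touched
- bath: white heating bath fixed to the bench, origin on the bench under the pot's centre: an open round pot 210 mm across, and on its side to the right of and towards the robot a white console box 100 mm (x) by 130 mm (y), 60 mm high, centred at bath x -135 mm. Bath z up, x from the console to the pot (world x turned 0.5 to 1.1 rad to the left), y to the left of x
- bath_opening (a point): centre of the bath's round opening, at the height of its steel rim, 143 mm above the bench; axes as the bath's. The pot is empty, its inner floor 30 mm above the bench
- bath_switch (a joint): angle of the toggle lever on the console's top, rad: 0 = off, leaning 0.5 rad towards the bath's -y side; 1.0 = fully on, leaning 0.5 rad to the bath's +y side, at its stop. It starts between 0 and 0.15, stays where it is left, and takes about 1 to 2 N at its ball to move
- bath_switch_tip (a point): centre of the grey ball, 26 mm across, at the lever's end, 55 mm from its pivot. The pivot is at bath x -140, y 0, z 82 mm, on a black block 50 mm (x) by 70 mm (y) with its top at z 85 mm. The ball swings across from bath y -26 to +26 mm, 130 to 137 mm above the bench
- beaker: open glass beaker, 70 mm across, 95 mm high; origin at the centre of its underside. Not to be touched
- reagent_jar: amber glass jar with a white cap, 64 mm across, 100 mm high; origin at the centre of its underside. Not to be touched
- stopper: white rubber stopper, 34 mm across, 28 mm high; origin at the centre of its underside. Not to be touched
- spatula: steel laboratory spatula lying flat, 146 mm long, 18 mm wide, 4 mm thick; origin under its middle, long axis x. Not to be touched
- cork_ring: spare cork ring, empty, 90 mm across, 25 mm high; origin at the centre of its underside. Not to be touched

How it is judged:
On the way, in this order (a step that is already met when the one before it is completed fails the run):
1. point down at the mouth of the larger round-bottomed flask, TCP 21 to 85 mm above it, within 20 mm sideways, tool within 0.6 rad of straight down, not touching, for 1.5 s (horizontal distance between the grasp point and large_flask_mouth below 0.02 m and z of the grasp point in the frame of large_flask_mouth between 0.021 and 0.085 m and angle between the grasp point's own z axis and vertical above 2.54 rad and not (contact force between any of the fingers, the arm and large_flask above 0.5 N)), for 1.5 s.
2. point down at the middle of the bath's opening, TCP 21 to 85 mm above it, within 25 mm sideways, tool within 0.6 rad of straight down, not touching, for 1.5 s, with the lever still off (horizontal distance between the grasp point and bath_opening below 0.025 m and z of the grasp point in the frame of bath_opening between 0.021 and 0.085 m and angle between the grasp point's own z axis and vertical above 2.54 rad and not (contact force between any of the fingers, the arm and bath above 0.5 N) and value of joint bath_switch below 0.5 rad), for 1.5 s.
3. push the lever over to its on side (value of joint bath_switch above 0.8 rad), for 0.2 s.
At the end, for the whole second after the job is handed in: The lever stands at 0.8 rad or more (on) by itself, and all flasks and loose things are within 10 mm of where they began (value of joint bath_switch above 0.8 rad and distance of each of large_flask, small_flask, conical_flask, beaker, reagent_jar, stopper, spatula, cork_ring from where it was at the start of the episode below 0.01 m); the robot touches nothing.
It fails at once if a flask or another loose thing on the bench is touched (over 0.5 N) (contact force between any of the fingers, the arm and large_flask above 0.5 N or contact force between any of the fingers, the arm and small_flask above 0.5 N or contact force between any of the fingers, the arm and conical_flask above 0.5 N or contact force between any of the fingers, the arm and beaker above 0.5 N or contact force between any of the fingers, the arm and reagent_jar above 0.5 N or contact force between any of the fingers, the arm and stopper above 0.5 N or contact force between any of the fingers, the arm and spatula above 0.5 N or contact force between any of the fingers, the arm and cork_ring above 0.5 N).
It fails at once if a flask or another loose thing is lifted, knocked or moved by more than 10 mm (distance of any of large_flask, small_flask, conical_flask, beaker, reagent_jar, stopper, spatula, cork_ring from where it was at the start of the episode above 0.01 m).
It also fails if it takes over 56 s, if anything falls off the work surface, if the arm or the gripper's body presses on something with over 40 N, if the wrist force passes 120 N, or if a joint passes its speed limit or range.

ROBOT

A 6-joint arm with a two-finger parallel gripper is mounted at the origin on the work surface. World frame = base frame: x ahead of the robot, y to its left, z up, the work surface at z = 0. Lengths are in m, angles in rad, forces in N, time in s.
With the tool pointing down it reaches from about 0.275 to 0.875 m from the base axis. Payload 12.5 kg.
Tool frame: the origin (TCP) lies between the finger pads, 19 mm behind the fingertips; this is the grasp point; z points along the fingers, y is the line along which they close (so a half turn about z gives the same grasp; the last joint's range is limited). The gripper opens to 85 mm and grips with 20 to 120 N. Pads are 22 mm wide; open, the fingers measure 114 mm over their backs; the gripper's body (76 mm by 85 mm) begins 54 mm behind the grasp point. The pads swing forward as they close: fully open they stand 13 mm farther back than shut.
Start: joints at [-1.292, 0.351, 1.652, -0, 1.139, -0.085], TCP at [0.196, -0.514, 0.25] pointing down, gripper open.
Joint ranges: [-2.75, 2.75], [-0.79, 2.1], [0.01, 2.65], [-1.57, 4.71], [0.07, 3.14], [-2.87, 2.87]. Speed limits (rad/s): [2.22, 2.22, 2.79, 3.14, 3.14, 3.14].

INTERFACE

Orientations are given as a unit quaternion [w, x, y, z].
In Python, from cell import manip, cams gives the robot as it stands.
- The arm moves only by the tool arm_command, never from a script. Its argument "motion" is text: rows parted by semicolons, each of 7 numbers parted by spaces: the opening, from 0 (shut) to 1 (fully open), then the shift along the tool's x, y, z each as a share of 0.1 m, from -1 to 1, then the turn, a rotation vector about the tool's x, y, z each as a share of 60 degrees, from -1 to 1. In form: fingers tx ty tz wx wy wz; .... A call has 1 to 20 rows; each row is the pose to reach, as a shift and turn from the pose commanded when the call began, along the tool's axes at that moment; what a row does not reach only later rows make up. A row lasts 1/10 s, in which the tool goes at most 50 mm and 8.59 degrees, less where a joint would pass 70% of its speed; a pose out of reach is approached as far as the arm can. A call with a number of a shift or a turn outside -1 to 1 is refused whole. A call with a gripper value outside its range is refused whole. The fingers move at their own pace and stop on an object; "squeeze" is the grip in N (left out, the last holds). Time passes only in rows, so rows that repeat a pose let the fingers close. It gives the time, the measured TCP pose, the force, the opening and the grip force at its end, in the units of the state.
- manip.state(): the state, without advancing time (a new reading comes with each control period).
- cams.grab_frame(name): name is "scene" or "top" or "wrist"; returns a dict with "img" (420x560x3 uint8, red, green, blue), "mtx" (3x3 intrinsics, pixels), "T" (4x4, takes a point from camera to world coordinates). Camera axes: x right, y down, z forward; pixel columns grow to the right and rows downward; lengths in m; the calibration is good to about 2 mm. The wrist camera is an equidistant fisheye: a pixel r from the principal point sees the ray r / f radians off the axis. A picture is of the moment at which its call begins. There is no depth.
- manip.hand_in(): hands the job in; it is judged then, once.
Trained networks look in a picture, given as the dict that the camera call returned (one of the last four; its "shot" number tells which), for a name from the list of things; names that differ only in an ending like _2 or _b are one class to them, and where a whole thing is asked for, a point or a joint stands for the part that bears it (a point fixed in the world has none). Each returns a list of dicts, best first, with "confidence" (0 to 1); they miss things now and then, are a little off and sometimes report something else, mostly with a low value. They report only what shows in the picture. A call takes as long as a camera call.
- cams.look_for(picture, target): "rect" ([left, top, right, bottom] in pixels, round what is visible of it).
- cams.trace(picture, target): "mask" (420x560 bool, what is visible of it) and "rect" ([left, top, right, bottom] in pixels, round what is visible of it).
The state is a dict: "t": time; "joints": joint angles; "joint_vel": joint speeds; "joint_torque": joint torques, N m; "eef_pos": TCP position; "orientation": TCP orientation; "wrist_force": force on the tool from outside, world axes, zero at the start; "wrist_torque": the same for the moment, N m; "opening": finger opening in m; "finger_force": force on a finger pad.
Only numpy, scipy, OpenCV 4.12 (cv2) and the standard library are available. Lean on these libraries where they do the work, as an engineer would, in place of code of your own. Each camera call takes 0.05 s, during which the arm holds its last target. There are 200 camera calls.

## Working session

There is one attempt and no reset: what is moved stays moved. The work goes in short steps, Python scripts to look and compute and a tool call to move; the robot and the scene stay as the last step left them, time stands still between calls to the robot, and variables do not carry over. Pictures are saved under pics/ and viewed, at most 10 in all, crops included, and the job is handed in when it is done.

Besides the shell and the picture viewer there is one more tool, called after ">>>" by a JSON object that holds its "name" and its "arguments", one argument or row to a line. arm_command: Moves the arm, as the interface text tells. Shift numbers are shares of 0.1 m and turn numbers shares of 60 degrees, none past 1 either way. Its arguments: {"type":"object","properties":{"motion":{"type":"string"},"squeeze":{"type":"number"}},"required":["motion"]}

```bash
mkdir -p pics
cat > h.py <<'E'
import numpy as np, cv2
from cell import manip, cams
def ray(f,u,v):
    K,T=f["mtx"],f["T"]
    d=T[:3,:3]@np.array([(u-K[0,2])/K[0,0],(v-K[1,2])/K[1,1],1.]); return T[:3,3],d
def atz(f,u,v,z):
    o,d=ray(f,u,v); return o+d*(z-o[2])/d[2]
def proj(f,p):
    T=f["T"]; c=T[:3,:3].T@(np.array(p)-T[:3,3]); q=f["mtx"]@c; return q[:2]/q[2]
E
python3 - <<'E'
from h import *
F={n:cams.grab_frame(n) for n in("scene","top")}
for n,f in F.items():
    cv2.imwrite(f"pics/{n}0.png",f["img"][:,:,::-1])
    print(n,f["T"][:3,3].round(3),f["T"][:3,2].round(2))
    for t in ["large_flask","small_flask","conical_flask","bath","bath_switch_tip","beaker","reagent_jar","stopper","spatula","cork_ring"]:
        print(t,[(np.round(r["rect"]).tolist(),round(r["confidence"],2)) for r in cams.look_for(f,t)[:3]])
print(manip.state())
E
```

```text
scene [1.438 0.042 0.914] [-0.7  -0.07 -0.71]
large_flask [([326.0, 156.0, 363.0, 216.0], 0.79)]
small_flask [([337.0, 202.0, 364.0, 252.0], 0.86), ([324.0, 160.0, 360.0, 216.0], 0.62)]
conical_flask [([234.0, 263.0, 245.0, 310.0], 0.46)]
bath [([179.0, 147.0, 300.0, 244.0], 0.94), ([337.0, 205.0, 363.0, 251.0], 0.22)]
bath_switch_tip []
beaker [([410.0, 227.0, 444.0, 274.0], 0.59)]
reagent_jar [([312.0, 248.0, 338.0, 298.0], 0.84)]
stopper [([369.0, 198.0, 382.0, 210.0], 0.45)]
spatula [([234.0, 262.0, 247.0, 312.0], 0.6)]
cork_ring [([120.0, 216.0, 156.0, 250.0], 0.62), ([180.0, 147.0, 297.0, 245.0], 0.32)]
top [ 0.524 -0.024  1.396] [ 0.08  0.01 -1.  ]
large_flask [([215.0, 237.0, 254.0, 280.0], 0.91)]
small_flask [([212.0, 191.0, 238.0, 220.0], 0.63)]
conical_flask [([125.0, 253.0, 168.0, 293.0], 0.85)]
bath [([279.0, 190.0, 404.0, 282.0], 0.63)]
bath_switch_tip [([126.0, 254.0, 170.0, 292.0], 0.4)]
beaker [([137.0, 165.0, 171.0, 195.0], 0.6)]
reagent_jar [([236.0, 130.0, 262.0, 163.0], 0.75)]
stopper [([190.0, 250.0, 202.0, 260.0], 0.42)]
spatula [([320.0, 121.0, 326.0, 175.0], 0.55), ([218.0, 238.0, 254.0, 280.0], 0.21)]
cork_ring [([238.0, 131.0, 264.0, 163.0], 0.52)]
{'t': 1.1, 'joints': array([-1.29161279e+00,  3.50694934e-01,  1.65180565e+00,  4.32422339e-06,
        1.13914161e+00, -8.45998701e-02]), 'joint_vel': array([-0.00084034,  0.00057247,  0.00079796, -0.00079357, -0.00129543,
       -0.00040186]), 'joint_torque': array([ 1.28642503e-03, -5.06037891e+01, -2.91651303e+01,  1.74027406e-05,
        5.47916552e-04,  7.16909369e-06]), 'eef_pos': array([ 0.19571441, -0.51397129,  0.24999018]), 'orientation': array([-2.48440588e-05,  9.83503425e-01,  1.80889504e-01, -4.51679658e-07]), 'wrist_force': array([-0.63577242, -0.47418139,  0.64974762]), 'wrist_torque': array([-0.01638051,  0.02074374,  0.00766114]), 'finger_force': 0.0, 'opening': 0.08569412297190074}
```

```bash
ls pics
```

```text
scene0.png
top0.png
```

View pics/top0.png

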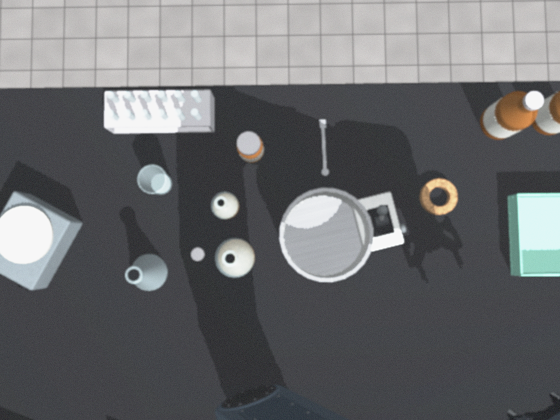

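View pics/scene0.png

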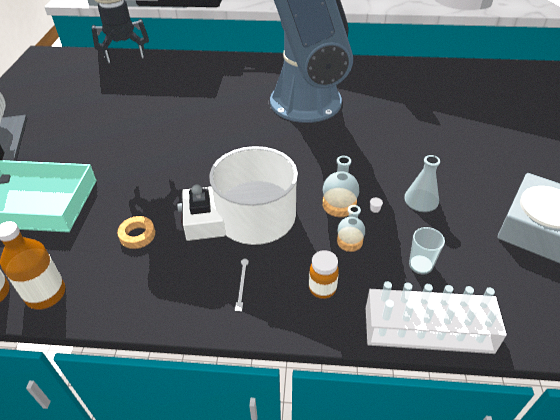

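The top view shows the large flask's mouth near (230,258), the bath's rim centred near (326,235), and the console to its right at (383,222) with a dark lever block. The scene view shows the ball near (197,189) and the arm parked at the upper left. Next I measure, and enlarge the console.

Run:
```python
from h import *
s=cams.grab_frame("scene");t=cams.grab_frame("top")
print(t["T"].round(3));print(t["mtx"].round(1), s["mtx"].round(1))
print("world x axis px", proj(t,[.5,0,0]),proj(t,[.6,0,0]),"y",proj(t,[.5,.1,0]), "base",proj(t,[0,0,0]))
print("mouth top",atz(t,230,258,.155),"scene",atz(s,344,160,.155))
print("small top",atz(t,221.5,203,.115))
print("rim",atz(t,326,235,.143), "scene",atz(s,253,180,.143))
print("consoles",[atz(t,u,v,.06).round(3) for u,v in((392,193),(405,243),(373,251))])
print("ball",atz(s,197,189,.133))
a=cv2.resize(t["img"][180:280,340:440],(500,500),interpolation=cv2.INTER_CUBIC)
b=cv2.resize(s["img"][165:245,170:250],(500,500),interpolation=cv2.INTER_CUBIC)
c=np.zeros((500,800,3),np.uint8);a=cv2.resize(a,(400,400));b=cv2.resize(b,(400,400));c=np.hstack([a,b])
cv2.imwrite("pics/cons.png",c[:,:,::-1])
```

```text
[[-0.012 -0.997  0.076  0.524]
 [-1.     0.012  0.006 -0.024]
 [-0.007 -0.076 -0.997  1.396]
 [ 0.     0.     0.     1.   ]]
[[547.    0.  286.8]
 [  0.  547.  206.2]
 [  0.    0.    1. ]] [[482.1   0.  279.4]
 [  0.  482.1 208.9]
 [  0.    0.    1. ]]
world x axis px [281.06943584 257.36408081] [280.63027238 218.08077476] y [241.756495   257.83442372] base [283.33916216 460.39179448]
mouth top [0.50260414 0.11282686 0.155     ] scene [0.50280174 0.11402167 0.155     ]
small top [0.63097473 0.13671077 0.115     ]
rim [ 0.55217556 -0.10582935  0.143     ] scene [ 0.57868145 -0.10350436  0.143     ]
consoles [array([ 0.655, -0.275,  0.06 ]), array([ 0.532, -0.303,  0.06 ]), array([ 0.514, -0.225,  0.06 ])]
ball [ 0.60900015 -0.23535888  0.133     ]
```

View pics/cons.png

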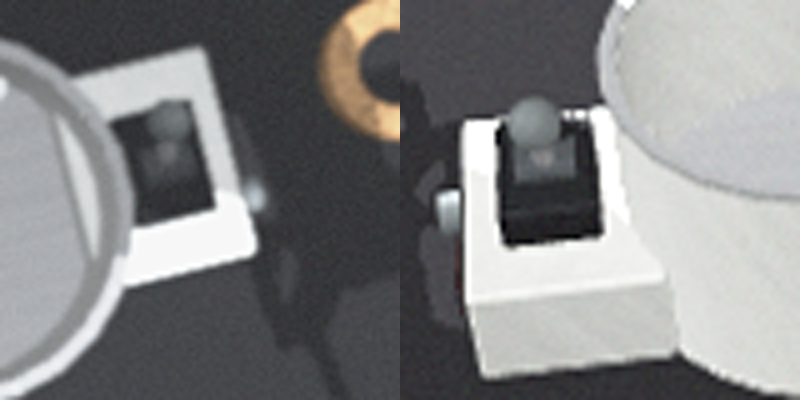

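The crop shows the ball at top-camera (382.5,210.5) and scene (197,188.6). It leans towards the +x end of its block, and the console lies at the pot's −y side. I fit the bath's pose to these points.

Run:
```python
from h import *
from scipy.optimize import least_squares
s=cams.grab_frame("scene");t=cams.grab_frame("top")
def W(p,q):
    c,n=np.cos(p[2]),np.sin(p[2]); return np.array([p[0]+c*q[0]-n*q[1],p[1]+n*q[0]+c*q[1],q[2]])
C=lambda i,j,z=.06:[-.135+i*.05,j*.065,z]
obs=[(t,C(-1,-1),(391.3,191.3)),(t,C(-1,1),(404.5,242.5)),
 (s,C(-1,1),(182.4,189)),(s,C(-1,-1),(184,225.6)),(s,C(1,-1),(222.6,221)),(s,C(-1,-1,0),(187.4,240.4))]
A=np.linspace(0,2*np.pi,73)
def res(p,full=1):
    r=[proj(f,W(p,q))-o for f,q,o in obs]
    E=np.array([proj(t,W(p,[.105*np.cos(a),.105*np.sin(a),.143])) for a in A])
    r.append(np.r_[E.min(0),E.max(0)][:2]-[279.5,187.5]); r.append(E.max(0)-[373,282.5])
    return np.ravel(r)
for y0 in(.8,1.8):
    r=least_squares(res,[.552,-.106,y0],loss="soft_l1");print(r.x,r.cost,res(r.x).round(1))
p=r.x if r.cost<50 else None
o1,d1=ray(t,382.5,210.5);o2,d2=ray(s,197,188.6)
M=np.c_[d1,-d2];k=np.linalg.lstsq(M,o2-o1,rcond=None)[0];b=(o1+d1*k[0]+o2+d2*k[1])/2
print("ball",b,"gap",np.linalg.norm(o1+d1*k[0]-o2-d2*k[1]))
p=r.x
for th in(0,.1,.5,1.0):
    q=[-.14,.055*np.sin(th-.5),.082+.055*np.cos(th-.5)];w=W(p,q);print(th,w.round(4),proj(t,w).round(1),proj(s,w).round(1))
for n,u,v,z in(("cork",439,196,.02),("spat end",324,174,0),("spat",322,123,0),("jar",249,141,.1),("stopper",197.5,255,.02),("conical",134,276,.14)):print(n,atz(t,u,v,z).round(3))
print("tcp in scene",proj(s,[.196,-.514,.25]))
```

```text
[ 0.55364688 -0.10585539  1.80629536] 6.03270872140165 [-1.1 -0.4 -0.4 -0.  -0.5 -0.2 -1.5 -1.   1.  -1.3 -1.2  0.5  0.6  1.2
 -1.1 -1.9]
[ 0.55364688 -0.10585539  1.80629538] 6.0327087214022 [-1.1 -0.4 -0.4 -0.  -0.5 -0.2 -1.5 -1.   1.  -1.3 -1.2  0.5  0.6  1.2
 -1.1 -1.9]
ball [ 0.60721622 -0.23695356  0.13266266] gap 0.0022960433108503066
0 [ 0.612  -0.2358  0.1303] [381.3 208.6] [196.7 190.7]
0.1 [ 0.6071 -0.237   0.1327] [382.  210.6] [196.5 188.5]
0.5 [ 0.5863 -0.242   0.137 ] [384.7 219.5] [196.  181.3]
1.0 [ 0.5607 -0.2481  0.1303] [387.2 230.7] [196.  176.3]
cork [ 0.65 -0.4   0.02]
spat end [ 0.712 -0.113  0.   ]
spat [ 0.845 -0.11   0.   ]
jar [0.781 0.072 0.1  ]
stopper [0.509 0.209 0.02 ]
conical [0.464 0.334 0.14 ]
tcp in scene [125.05372572  56.6871036 ]
```

The fit is good to 1–2 px. It puts the bath at (0.554, −0.106) with yaw about 1.81, which is outside the brief's 0.5–1.1, but both cameras agree on it so I use it. The lever is at about 0.1 rad and has to be pushed towards the robot. The large flask's mouth is at (0.503, 0.113). I move there high up with the fingers shut.

>>> {"name": "arm_command", "arguments": {
  "motion": "0 0.33 -0.32 0 0 0 0; 0 0.67 -0.64 0 0 0 0; 0 1 -0.95 0 0 0 0"
}}

```text
t: 1.6
eef_pos: [0.2557, -0.3881, 0.2499]
orientation: [-0.0, 0.984, 0.18, 0.0]
wrist_force: [0.8, -0.9, 0.2]
opening: 0.0442
finger_force: 0.0
```

>>> {"name": "arm_command", "arguments": {
  "motion": "0 0.33 -0.32 0 0 0 0; 0 0.67 -0.64 0 0 0 0; 0 1 -0.95 0 0 0 0"
}}

```text
t: 1.9
eef_pos: [0.3154, -0.2636, 0.2502]
orientation: [0.0, 0.984, 0.181, 0.0]
wrist_force: [0.7, -0.2, -0.7]
opening: 0.0003
finger_force: 0.0
```

>>> {"name": "arm_command", "arguments": {
  "motion": "0 0.33 -0.32 0 0 0 0; 0 0.67 -0.64 0 0 0 0; 0 1 -0.95 0 0 0 0"
}}

```text
t: 2.2
eef_pos: [0.3752, -0.1391, 0.2503]
orientation: [0.0, 0.984, 0.181, 0.0]
wrist_force: [0.7, -0.7, -0.2]
opening: 0.0
finger_force: 0.0
```

>>> {"name": "arm_command", "arguments": {
  "motion": "0 0.33 -0.32 0 0 0 0; 0 0.67 -0.64 0 0 0 0; 0 1 -0.95 0 0 0 0; 0 1 -0.95 0 0 0 0"
}}

```text
t: 2.6
eef_pos: [0.4357, -0.0128, 0.2501]
orientation: [-0.0, 0.983, 0.183, 0.0]
wrist_force: [-0.8, -0.1, -0.0]
opening: -0.0001
finger_force: 0.0
```

>>> {"name": "arm_command", "arguments": {
  "motion": "0 0.33 -0.31 0 0 0 0; 0 0.67 -0.62 0 0 0 0; 0 1 -0.94 0 0 0 0; 0 1 -0.94 0 0 0 0"
}}

```text
t: 3.0
eef_pos: [0.4957, 0.11, 0.2499]
orientation: [-0.0, 0.983, 0.182, 0.0]
wrist_force: [0.1, -0.6, -0.5]
opening: 0.0002
finger_force: 0.0
```

>>> {"name": "arm_command", "arguments": {
  "motion": "0 0.07 0 0.15 0 0 0; 0 0.07 0 0.3 0 0 0; 0 0.07 0 0.46 0 0 0; 0 0.07 0 0.46 0 0 0; 0 0.07 0 0.46 0 0 0"
}}

```text
t: 3.5
eef_pos: [0.5008, 0.1084, 0.2038]
orientation: [0.0, 0.984, 0.18, -0.0]
wrist_force: [0.0, -0.1, 0.1]
opening: 0.0
finger_force: 0.0
```

Run:
```python
from h import *
s=cams.grab_frame("scene");t=cams.grab_frame("top")
x=manip.state();print(x["t"],x["eef_pos"])
e=x["eef_pos"];print(proj(s,e),proj(t,e))
a=cv2.resize(s["img"][100:260,160:400],(720,480))
cv2.imwrite("pics/fl.png",a[:,:,::-1])
```

```text
3.6 [0.50120452 0.10886791 0.20457458]
[343.53332852 143.40075521] [229.30989545 259.05050544]
```

View pics/fl.png

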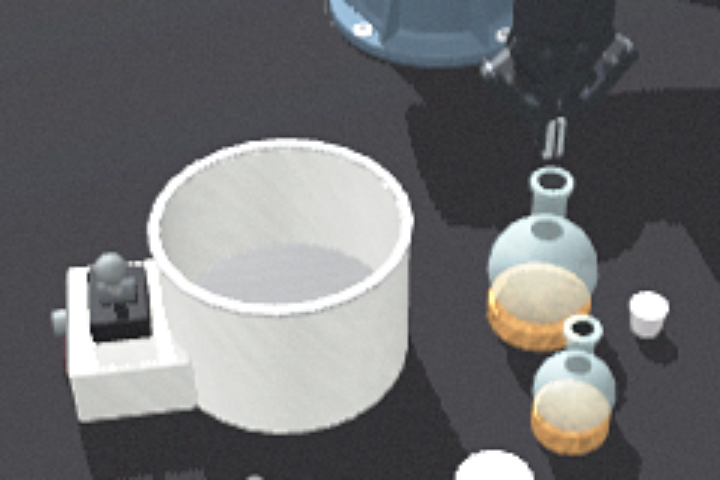

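The picture shows the shut fingertips directly above the larger flask's mouth, at crop (552,155) over rim (552,182). I hold, then rise and cross to the bath.

>>> {"name": "arm_command", "arguments": {
  "motion": "0 0 0 0 0 0 0; 0 0 0 0 0 0 0; 0 0 0 0 0 0 0; 0 0 0 0 0 0 0; 0 0 0 0 0 0 0; 0 0 0 0 0 0 0; 0 0 0 0 0 0 0; 0 0 0 0 0 0 0; 0 0 0 0 0 0 0; 0 0 0 0 0 0 0; 0 0 0 0 0 0 0; 0 0 0 0 0 0 0; 0 0 0 0 0 0 0; 0 0 0 0 0 0 0; 0 0 0 0 0 0 0; 0 0 0 0 0 0 0; 0 0 0 0 0 0 0; 0 0 0 0 0 0 0; 0 0 0 0 0 0 0; 0 0 0 0 0 0 0"
}}

```text
t: 5.6
eef_pos: [0.5009, 0.1094, 0.204]
orientation: [-0.0, 0.984, 0.181, -0.0]
wrist_force: [-0.2, -0.6, 0.7]
opening: -0.0005
finger_force: 0.0
```

>>> {"name": "arm_command", "arguments": {
  "motion": "0 0 0 -0.25 0 0 0; 0 0 0 -0.5 0 0 0; 0 -0.05 0.35 -0.5 0 0 0; 0 -0.1 0.73 -0.5 0 0 0"
}}

```text
t: 6.0
eef_pos: [0.5178, 0.0374, 0.2549]
orientation: [0.0, 0.983, 0.182, 0.001]
wrist_force: [0.3, 1.1, -0.5]
opening: 0.0003
finger_force: 0.0
```

>>> {"name": "arm_command", "arguments": {
  "motion": "0 -0.05 0.35 0 0 0 0; 0 -0.09 0.73 0 0 0 0; 0 -0.09 0.73 0 0 0 0"
}}

```text
t: 6.3
eef_pos: [0.5358, -0.0372, 0.2539]
orientation: [0.0, 0.984, 0.179, 0.0]
wrist_force: [-0.1, 0.5, 1.0]
opening: 0.0002
finger_force: 0.0
```

>>> {"name": "arm_command", "arguments": {
  "motion": "0 -0.05 0.35 0 0 0 0; 0 -0.09 0.73 0 0 0 0; 0 -0.09 0.73 0.3 0 0 0; 0 -0.09 0.73 0.6 0 0 0; 0 -0.09 0.73 0.6 0 0 0; 0 -0.09 0.73 0.6 0 0 0"
}}

```text
t: 6.9
eef_pos: [0.5528, -0.1048, 0.1946]
orientation: [-0.0, 0.983, 0.181, -0.0]
wrist_force: [0.6, 0.9, 0.4]
opening: 0.0001
finger_force: 0.0
```

>>> {"name": "arm_command", "arguments": {
  "motion": "0 0 0 0 0 0 0; 0 0 0 0 0 0 0; 0 0 0 0 0 0 0; 0 0 0 0 0 0 0; 0 0 0 0 0 0 0; 0 0 0 0 0 0 0; 0 0 0 0 0 0 0; 0 0 0 0 0 0 0; 0 0 0 0 0 0 0; 0 0 0 0 0 0 0; 0 0 0 0 0 0 0; 0 0 0 0 0 0 0; 0 0 0 0 0 0 0; 0 0 0 0 0 0 0; 0 0 0 0 0 0 0; 0 0 0 0 0 0 0; 0 0 0 0 0 0 0; 0 0 0 0 0 0 0; 0 0 0 0 0 0 0; 0 0 0 0 0 0 0"
}}

```text
t: 8.9
eef_pos: [0.5526, -0.1052, 0.194]
orientation: [-0.0, 0.984, 0.181, -0.0]
wrist_force: [-0.1, 0.2, 0.0]
opening: -0.0002
finger_force: 0.0
```

>>> {"name": "arm_command", "arguments": {
  "motion": "0 0 0 -0.25 0 0 0; 0 0 0 -0.5 0 0 0; 0 0.13 0.37 -0.5 0 0 0; 0 0.27 0.75 -0.5 0 0 0"
}}

```text
t: 9.3
eef_pos: [0.6054, -0.1661, 0.2454]
orientation: [0.001, 0.983, 0.182, 0.001]
wrist_force: [0.7, 1.0, -0.3]
opening: -0.0001
finger_force: 0.0
```

>>> {"name": "arm_command", "arguments": {
  "motion": "0 0.13 0.37 0 0 0 0; 0 0.27 0.75 0 0 0 0; 0 0.27 0.75 0.3 0 0 0; 0 0.27 0.75 0.5 0 0 0; 0 0.27 0.75 0.5 0 0 0"
}}

```text
t: 9.8
eef_pos: [0.6552, -0.2259, 0.1906]
orientation: [-0.002, 0.984, 0.181, -0.002]
wrist_force: [-0.2, 0.2, 0.4]
opening: -0.0003
finger_force: 0.0
```

>>> {"name": "arm_command", "arguments": {
  "motion": "0 0 0 0.25 0 0 0; 0 0 0 0.5 0 0 0; 0 0 0 0.75 0 0 0; 0 0 0 0.75 0 0 0; 0 0 0 0.75 0 0 0"
}}

```text
t: 10.3
eef_pos: [0.657, -0.2263, 0.1206]
orientation: [0.0, 0.983, 0.181, 0.0]
wrist_force: [-0.0, -0.4, 0.1]
opening: -0.0003
finger_force: 0.0
```

Run:
```python
from h import *
s=cams.grab_frame("scene")
x=manip.state();print(x["t"],x["eef_pos"],x["wrist_force"],proj(s,x["eef_pos"]))
a=cv2.resize(s["img"][130:260,140:320],(720,520))
cv2.imwrite("pics/pre.png",a[:,:,::-1])
```

```text
10.35 [ 0.65734031 -0.22646616  0.12118681] [ 0.34550136 -0.41957064  0.18729126] [197.21465343 206.88401091]
```

View pics/pre.png

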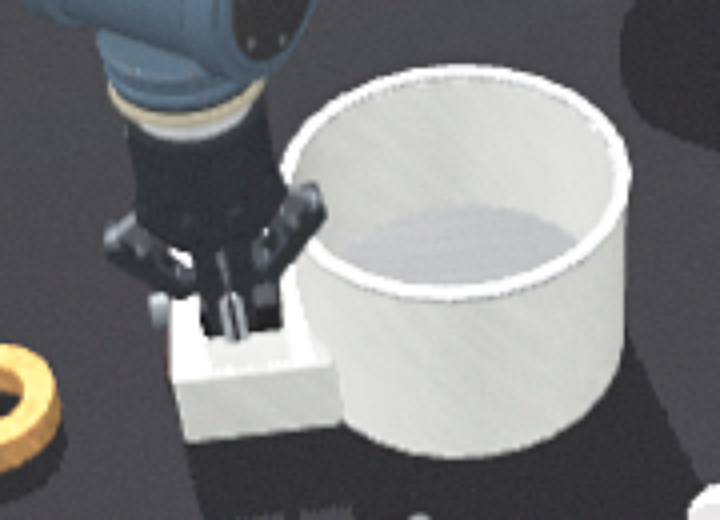

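The picture shows the fingers down on the far side of the lever, at crop (230,320), clear of the console, with the pot to the right. I raise 8 mm and shift slightly away from the pot for clearance. Then I push towards the robot.

>>> {"name": "arm_command", "arguments": {
  "motion": "0 0 0.05 -0.08 0 0 0; 0 -0.1 0.04 -0.08 0 0 0; 0 -0.2 0.03 -0.08 0 0 0; 0 -0.27 0.02 -0.08 0 0 0; 0 -0.34 0.01 -0.08 0 0 0; 0 -0.41 0 -0.08 0 0 0; 0 -0.48 -0.01 -0.08 0 0 0; 0 -0.55 -0.02 -0.08 0 0 0; 0 -0.61 -0.03 -0.08 0 0 0; 0 -0.66 -0.04 -0.08 0 0 0; 0 -0.66 -0.04 -0.08 0 0 0"
}}

```text
t: 11.45
eef_pos: [0.5926, -0.2461, 0.1268]
orientation: [-0.0, 0.984, 0.181, -0.0]
wrist_force: [0.5, -0.0, -0.2]
opening: -0.0002
finger_force: 0.1
```

>>> {"name": "arm_command", "arguments": {
  "motion": "0 -0.03 0 0 0 0 0; 0 -0.05 0 0 0 0 0; 0 -0.05 0 0 0 0 0; 0 -0.05 0 0 0 0 0"
}}

```text
t: 11.85
eef_pos: [0.5887, -0.2477, 0.1269]
orientation: [-0.0, 0.983, 0.181, -0.0]
wrist_force: [0.5, 0.1, -0.7]
opening: -0.0001
finger_force: 0.4
```

>>> {"name": "arm_command", "arguments": {
  "motion": "0 -0.03 0 0 0 0 0; 0 -0.04 0 0 0 0 0; 0 -0.04 0 0 0 0 0"
}}

```text
t: 12.15
eef_pos: [0.5862, -0.2495, 0.1277]
orientation: [0.001, 0.984, 0.181, 0.002]
wrist_force: [7.5, -0.4, -0.6]
opening: 0.0001
finger_force: 3.1
```

Run:
```python
from h import *
s=cams.grab_frame("scene");t=cams.grab_frame("top")
x=manip.state();print(x["t"],x["eef_pos"],x["wrist_force"],proj(s,x["eef_pos"]))
a=cv2.resize(s["img"][140:240,150:250],(400,400));b=cv2.resize(t["img"][170:270,340:440],(400,400))
cv2.imwrite("pics/push.png",np.hstack([a,b])[:,:,::-1])
```

```text
12.25 [ 0.58619508 -0.24949459  0.12766314] [ 7.91991502 -0.2452519  -1.13039263] [193.4837696  183.99931984]
```

View pics/push.png

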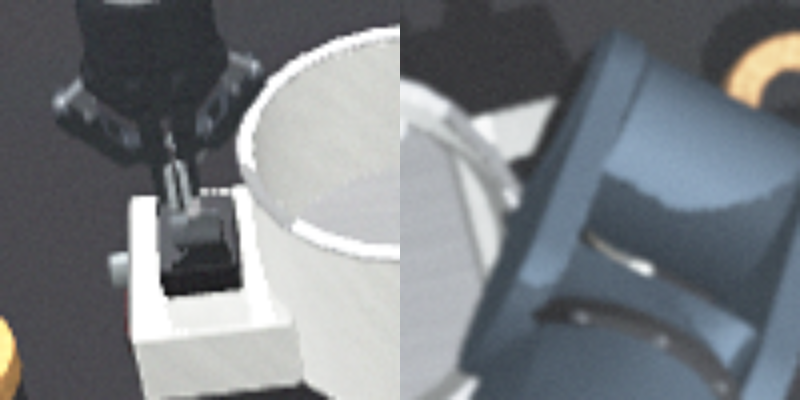

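The force has risen to 8 N where the stop is expected, and the picture shows the fingers over the block with the ball hidden behind them on the robot side. I back off, rise, and verify.

>>> {"name": "arm_command", "arguments": {
  "motion": "0 0.1 0 0 0 0 0; 0 0.25 0 0 0 0 0; 0 0.25 0 -0.4 0 0 0; 0 0.25 0 -0.8 0 0 0; 0 0.25 0 -1 0 0 0; 0 0.25 0 -1 0 0 0"
}}

```text
t: 12.85
eef_pos: [0.6095, -0.2405, 0.2303]
orientation: [0.001, 0.983, 0.181, 0.002]
wrist_force: [-0.5, 0.1, 0.4]
opening: 0.0
finger_force: 0.0
```

>>> {"name": "arm_command", "arguments": {
  "motion": "0 -0.3 0 0 0 0 0; 0 -0.6 0.3 0 0 0 0; 0 -1 0.6 0 0 0 0; 0 -1 1 0 0 0 0; 0 -1 1 0 0 0 0"
}}

```text
t: 13.35
eef_pos: [0.5498, -0.3728, 0.2251]
orientation: [-0.0, 0.984, 0.179, -0.001]
wrist_force: [-0.4, 0.1, 0.3]
opening: 0.0001
finger_force: 0.0
```

>>> {"name": "arm_command", "arguments": {
  "motion": "0 -0.3 0.3 0 0 0 0; 0 -0.6 0.6 0 0 0 0; 0 -1 1 0 0 0 0; 0 -1 1 0 0 0 0; 0 -1 1 0 0 0 0"
}}

```text
t: 13.85
eef_pos: [0.4917, -0.4987, 0.2253]
orientation: [-0.001, 0.984, 0.18, -0.001]
wrist_force: [1.1, 0.6, -0.5]
opening: -0.0001
finger_force: 0.0
```

Run:
```python
from h import *
s=cams.grab_frame("scene");t=cams.grab_frame("top")
x=manip.state();print(x["t"],x["eef_pos"],x["wrist_force"])
a=cv2.resize(s["img"][140:240,150:250],(400,400));b=cv2.resize(t["img"][170:270,340:440],(400,400))
cv2.imwrite("pics/end.png",np.hstack([a,b])[:,:,::-1])
```

```text
13.95 [ 0.49304545 -0.49703004  0.2260708 ] [-0.25836832 -0.36574178 -0.07614951]
```

View pics/end.png

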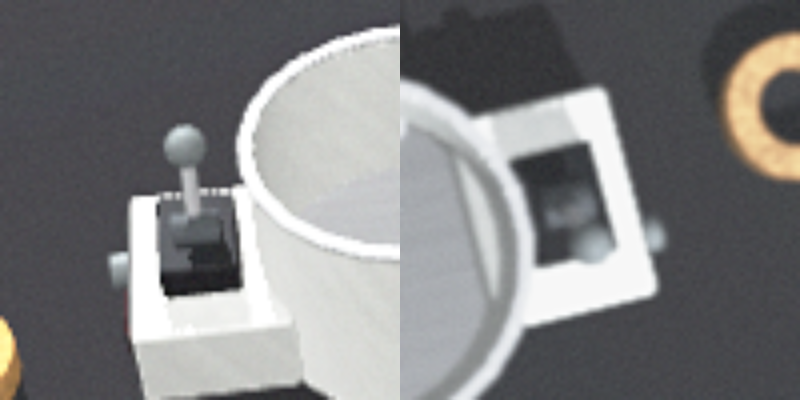

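The ball is now at scene (196.2,176.5) and top (388.7,232), which matches the fully-on prediction. The arm is clear, so I hand in.

```bash
python3 -c "
from cell import manip
print(manip.hand_in())"
```

```text
the job is handed in; nothing more can be done
None
```

The arm pointed at the large flask's mouth and then the bath's opening for two seconds each and pushed the bath's lever fully on, with no contact with loose things seen in the force readings; the job is handed in (no verdict was returned), and the bath's measured yaw was about 1.81 rad, not the stated 0.5 to 1.1.

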